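Scrap the solid casting

TASK

One of the three look-alike castings in the tipping trays came out solid and is clearly heavier than the other two: feel at the tray handles which one it is. Slide the wooden crate in front of that tray and tip the heavy casting into the crate, then let the tray back down level. The two light castings must stay in their trays, and the surface gauge, the oil can and the steel bar must be left where they are.

Things in the scene. Friction and masses are not known exactly. Their poses are not given: they have to be found in the camera images.
- rack: Grey fixed rack with three equal tipping trays in a row. Origin: on the bench under the hinge line, at the middle tray. +x: away from the robot, where trays empty; +y: along the row. Hinges 100 mm up, at y = 160 (a), 0 (b), -160 mm (c). Base plate x -147 to -2, y -250 to 250 mm. Posts 12 mm wide, 117 high at y = -240, -80, 80, 240, x -23 to 7 mm. Only tray lips reach beyond x = 7 mm.
- tray_a: Open sheet-steel tray at rack y = +160 mm, 94 mm wide (84 inside); 30 mm walls at the sides and robot's end, none at the far end. Origin: on the hinge, at the floor's top; axes as the rack's when level. Floor from x = -125 to +33 mm (lip). 0.25 kg, rests level by its weight; tips about +y, robot's end up, lip down, to at most 0.95 rad; let go, it falls back level.
- tray_b: The same tray at rack y = 0. In each of the three trays lies an aluminium casting, all alike to look at: 96 mm long, 74 mm wide, 43 mm high (a 62 mm round boss on top), its middle about 60 mm to the robot's side of the hinge. One is solid, about 0.8 kg; the other two are hollow, about 0.3 kg. The castings' poses are not given.
- tray_c: The same tray at rack y = -160 mm. A casting slides out over the lip once its tray is tipped steeply (somewhere between 20 and 50 degrees); tip to the end of the travel to be sure.
- bail_a (a point): Middle of the crossbar of tray a's bail, the arched handle fixed to the tray and standing upright over its hinge when level: a black bar 14 mm in diameter, 110 mm long along the tray's y, 110 mm from the hinge (210 mm above the bench). The casting passes below it. Pushing it away from the robot tips the tray: about 5 N starts a tray with the heavy casting, about 2.7 N one with a light casting.
- bail_b (a point): The same on tray b.
- bail_c (a point): The same on tray c.
- crate: Loose open wooden crate, empty, 150 (its x) by 170 (its y) by 60 mm high, walls 8 mm, floor 6 mm, 0.9 kg, on the bench beyond the rack, turned up to 17 degrees from the rack's axes. Origin: centre of its underside. To catch a casting, set it square to the rack with its centre 90 mm beyond the hinge line, abreast of the tray; the level lip then overhangs the crate's near rim.
- table: The wooden bench top, at z = 0.
- gauge: Surface gauge, a bystander: round base 72 mm in diameter with an upright 5 mm radius rod, 228 mm high, and a thin scriber needle reaching 55 mm to either side at 190 mm height. It stands beyond one end of the rack's row. Origin: centre of its underside.
- oiler: Green oil can, a bystander: 72 mm in diameter, 175 mm high with a thin spout leaning 45 mm out. It stands beyond the other end of the row. Origin: centre of its underside.
- bar: Dark steel bar lying on the bench beyond the crate, a bystander: 180 mm long (its y), 30 mm wide, 22 mm high. Origin: centre of its underside.

How it is judged:
By the outcome, as a careful person would: the job done as asked, in the order asked, and still so for the second after the job is handed in, with the robot touching nothing.
It also fails if it takes over 72 s, if anything falls off the work surface, if the arm or the gripper's body presses on something with over 40 N, if the wrist force passes 120 N, or if a joint passes its speed limit or range.

ROBOT

A 7-joint arm with a two-finger parallel gripper is mounted at the origin on the work surface. World frame = base frame: x ahead of the robot, y to its left, z up, the work surface at z = 0. Lengths are in m, angles in rad, forces in N, time in s.
With the tool pointing down it reaches from about 0.4 to 0.875 m from the base axis. Payload 6.5 kg.
Tool frame: the origin (TCP) lies where the fingers leave the gripper's body, on its centre line; the fingertips stand 73 mm ahead of it and the grasp point (between the pads) lies 54 mm ahead of it; z points along the fingers, y is the line along which they close (so a half turn about z gives the same grasp; the last joint's range is limited). The gripper opens to 85 mm and grips with 20 to 120 N. Pads are 22 mm wide; open, the fingers measure 114 mm over their backs; the gripper's body (76 mm by 85 mm) begins 54 mm behind the grasp point. The pads swing forward as they close: fully open they stand 13 mm farther back than shut.
Start: joints at [-1.282, 0.536, -0.004, 1.538, 0.003, 1.067, -0.071], TCP at [0.226, 0.61, 0.304] pointing down, gripper open.
Joint ranges: [-2.7, 2.7], [-0.37, 2.16], [-1.27, 1.26], [0.24, 2.4], [-1.31, 4.45], [0.19, 1.91], [-2.76, 2.76]. Speed limits (rad/s): [2.39, 2.39, 3.14, 3.14, 3.14, 3.14, 3.14].

INTERFACE

Orientations are given as a unit quaternion [w, x, y, z].
In Python, from plant import manip, gripper_to, planner, capture gives the robot as it stands. The module is installed in compiled form; this text tells all that it offers. Calls block until the motion is done:
- manip.move_pose(position, orientation): joint-space move of the TCP to a pose.
- manip.move_l(position, ori=None, v=0.15): straight line of the TCP; ori=None keeps the orientation; v is the mean speed in m/s.
- manip.movej(angles): joint-space move.
- gripper_to(opening, f_grip=None): finger opening in m; f_grip is the grip in N (None keeps the last); returns when the fingers have stopped.
- manip.wait(seconds).
- planner.inverse_kinematics(position, orientation): joint angles nearest the present ones, or None.
- manip.observe(): the state.
- capture(name): name is "side" or "top" or "wrist"; returns a dict with "image" (420x560x3 uint8, red, green, blue), "intrinsics" (3x3 intrinsics, pixels), "origin" and "orientation" of the camera in the world; the wrist camera has in their place "tool_from_camera" (4x4, takes a point from camera to tool coordinates, whose origin is the TCP and whose axes are the flange's). Camera axes: x right, y down, z forward; pixel columns grow to the right and rows downward; lengths in m; the calibration is good to about 2 mm. A picture is of the moment at which its call begins: read the wrist's pose just before it. There is no depth.
A pose or a line that the arm cannot do raises manip.PlanningError and nothing moves.
- manip.job_done(): hands the job in; it is judged then, once.
The state is a dict: "time": time; "joints": joint angles; "qd": joint speeds; "effort": joint torques, N m; "position": TCP position; "eef_rot": TCP orientation; "force": force on the tool from outside, world axes, zero at the start; "ft_torque": the same for the moment, N m; "opening": finger opening in m; "grasp_force": force on a finger pad.
Only numpy, scipy, OpenCV 4.12 (cv2) and the standard library are available. Lean on these libraries where they do the work, as an engineer would, in place of code of your own. Each camera call takes 0.05 s, during which the arm holds its last target. There are 200 camera calls.

## Working session

There is one attempt and no reset: what is moved stays moved. The work goes in short steps, each a Python script; the robot and the scene stay as the last script left them, time stands still between calls to the robot, and variables do not carry over. Pictures are saved under pics/ and viewed, at most 10 in all, crops included, and the job is handed in when it is done.

```bash
mkdir -p pics
python3 - <<'E'
from plant import manip, capture
import cv2, pickle, numpy as np
d={}
for n in ("side","top"):
    c=capture(n); d[n]=c; cv2.imwrite(f"pics/{n}0.png",c["image"][:,:,::-1])
    print(n,c["intrinsics"].tolist(),c["origin"],c["orientation"])
pickle.dump(d,open("d0.pkl","wb"))
s=manip.observe(); print(s)
E
```

```text
side [[431.666612960162, 0.0, 276.37052546667024], [0.0, 431.666612960162, 207.6808324214603], [0.0, 0.0, 1.0]] [ 0.58120356 -0.70738684  0.91875505] [-0.37312656  0.92753358 -0.0213399  -0.00162438]
top [[529.1380360931952, 0.0, 284.36694983717325], [0.0, 529.1380360931952, 210.56903276040774], [0.0, 0.0, 1.0]] [0.30003893 0.01299396 1.71030696] [ 0.07105531 -0.70063208  0.70671155 -0.06800453]
{'time': 0.1, 'joints': array([-1.28221989,  0.53708342, -0.00442329,  1.5387385 ,  0.00256053,
        1.06728799, -0.07120081]), 'qd': array([-0.00153799, -0.00139374, -0.0006808 , -0.0028414 ,  0.00025604,
       -0.00084801, -0.00112032]), 'effort': array([ 2.53256345e-03, -5.84559667e+01,  1.05203044e+00, -2.59775037e+01,
        1.26436862e-02,  4.52749286e-03,  9.28497684e-06]), 'position': array([0.2256498 , 0.60910989, 0.30311924]), 'eef_rot': array([-9.11285136e-05,  1.76440348e-01,  9.84311044e-01, -7.50337647e-04]), 'force': array([-0.38355879,  0.02184338, -0.57202111]), 'ft_torque': array([ 0.03506882, -0.03597024, -0.03392373]), 'grasp_force': 0.0, 'opening': 0.08530226919244846}
```

View pics/side0.png

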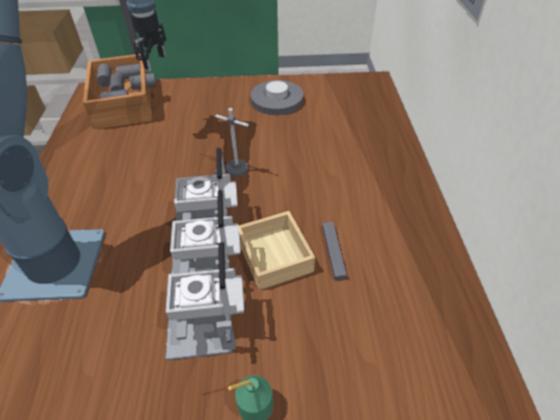

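View pics/top0.png

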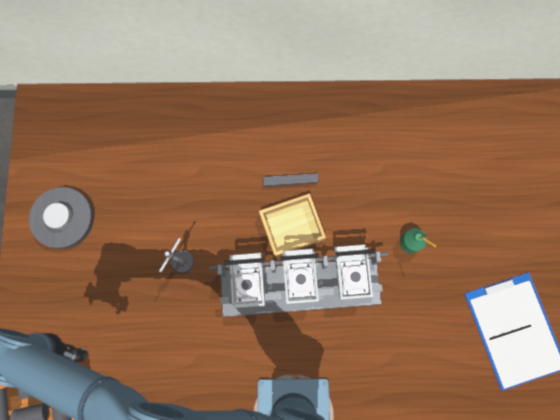

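The side view shows the rack with its black bails at about (220,165), (221,210) and (222,263), the crate at (276,248) and the bar at (334,250). The top view shows the crate at (292,223), the trays at (247,283), (300,280) and (354,277), the gauge at (180,261) and the oiler at (414,240). Next I'll enlarge the top view.

```bash
cat > h.py <<'E'
import numpy as np, cv2
from scipy.spatial.transform import Rotation as R
def rot(q): return R.from_quat([q[1],q[2],q[3],q[0]]).as_matrix()
def ray(c,uv):
    K=c["intrinsics"]; d=rot(c["orientation"])@np.linalg.inv(K)@np.array([uv[0],uv[1],1.]); return np.array(c["origin"]),d/np.linalg.norm(d)
def onz(c,uv,z):
    o,d=ray(c,uv); return o+d*(z-o[2])/d[2]
def tri(c1,u1,c2,u2):
    A=np.zeros((3,3));b=np.zeros(3);L=[ray(c1,u1),ray(c2,u2)]
    for o,d in L:
        P=np.eye(3)-np.outer(d,d);A+=P;b+=P@o
    p=np.linalg.solve(A,b); return p,[round(float(np.linalg.norm(np.cross(p-o,d)))*1e3,1) for o,d in L]
def proj(c,p):
    q=rot(c["orientation"]).T@(np.array(p)-c["origin"]); q=c["intrinsics"]@q; return q[:2]/q[2]
E
python3 - <<'E'
import pickle,cv2
from h import *
d=pickle.load(open("d0.pkl","rb"))
t=d["top"]["image"];s=d["side"]["image"]
cv2.imwrite("pics/t1.png",cv2.resize(t[165:325,205:405,::-1],None,fx=3.7,fy=3.7,interpolation=cv2.INTER_CUBIC))
cv2.imwrite("pics/s1.png",cv2.resize(s[140:360,155:355,::-1],None,fx=2.7,fy=2.7,interpolation=cv2.INTER_CUBIC))
for n,im in(("top",t),("side",s)):
    hsv=cv2.cvtColor(im,cv2.COLOR_RGB2HSV); m=cv2.inRange(hsv,(17,50,130),(35,200,255))
    m[:,:200]=0
    cs=max(cv2.findContours(m,0,2)[0],key=cv2.contourArea)
    r=cv2.minAreaRect(cs); print(n,r,cv2.boxPoints(r).tolist(), cv2.approxPolyDP(cv2.convexHull(cs),5,True)[:,0].tolist())
    if n=="top":
        pts=np.array([onz(d[n],p,.06)[:2] for p in cv2.boxPoints(r)]);print(pts, pts.mean(0),[np.linalg.norm(pts[i]-pts[i-1]) for i in range(4)])
E
```

```text
top ((291.9633483886719, 224.44369506835938), (48.67041015625, 54.473045349121094), 70.97439575195312) [[258.2816162109375, 210.3166961669922], [309.77899169921875, 192.5590057373047], [325.64508056640625, 238.57069396972656], [274.147705078125, 256.328369140625]] [[309, 194], [324, 238], [275, 255], [260, 211]]
[[ 0.63099383  0.10177849]
 [ 0.68746102 -0.06303144]
 [ 0.53840241 -0.11032547]
 [ 0.4838139   0.05193515]] [ 0.58516779 -0.00491082] [np.float64(0.15539076964216025), np.float64(0.1742149718777466), np.float64(0.15638157246258977), np.float64(0.1711969972136383)]
side ((277.5, 247.50003051757812), (66.4078369140625, 63.878013610839844), 71.56504821777344) [[236.6999969482422, 226.10003662109375], [297.29998779296875, 205.9000244140625], [318.29998779296875, 268.9000244140625], [257.70001220703125, 289.10003662109375]] [[288, 211], [314, 256], [313, 269], [259, 288], [239, 226]]
```

View pics/t1.png

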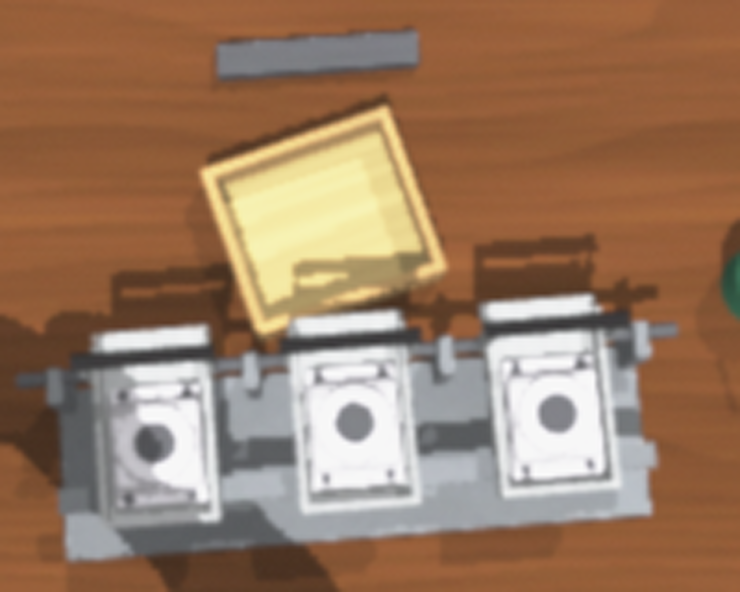

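View pics/s1.png

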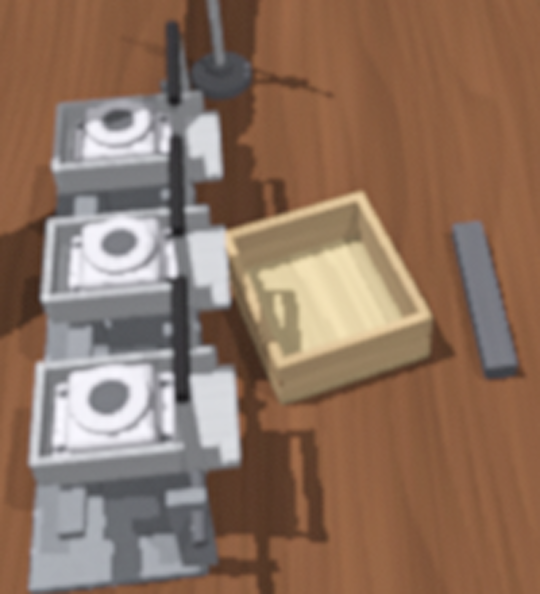

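The enlarged views show the bail bars at the following crop positions.

| Bail | Top crop | Side crop |
|---|---|---|
| a | (72,360)–(212,352) | (173,23)–(175,102) |
| b | (285,342)–(422,337) | (176,138)–(178,233) |
| c | (483,328)–(632,320) | (181,278)–(182,400) |

The crate's rim corners in the top crop are at (203,172), (388,106), (445,268) and (262,333).

Run:
```python
import pickle,cv2
from h import *
np.set_printoptions(precision=4,suppress=True)
d=pickle.load(open("d0.pkl","rb"));T,S=d["top"],d["side"]
t=lambda u,v:(u/3.7+205-.5+.5/3.7,v/3.7+165-.5+.5/3.7)
s=lambda u,v:(u/2.7+155-.5+.5/2.7,v/2.7+140-.5+.5/2.7)
mids=[]
for n,a,b,e,f in(("a",(72,360),(212,352),(173,23),(175,102)),("b",(285,342),(422,337),(176,138),(178,233)),("c",(483,328),(632,320),(181,278),(182,400))):
    p,r1=tri(T,t(*a),S,s(*e)); q,r2=tri(T,t(*b),S,s(*f)); print(n,p,r1,q,r2,np.linalg.norm(p-q),(p+q)/2); mids.append((p+q)/2)
m=np.array(mids); v=(m[0]-m[2]);print("row len",np.linalg.norm(v[:2]),"yaw",np.degrees(np.arctan2(-v[0],v[1])),"centre",m.mean(0))
# base plate corners on z~0.01, near corners
for p in((67,560),(652,513)): print("plate",onz(T,t(*p),0.006))
for p in((203,172),(388,106),(445,268),(262,333)): print("crate",onz(T,t(*p),0.06))
for a,b in(((388,106),(362,195)),((445,268),(432,318)),((203,172),(228,237))): print("cr tri",tri(T,t(*a),S,s(*b)))
for n,p,z in(("bar",(220,78),.022),("bar",(418,63),.022),("bar",(416,30),.022),("bar",(217,43),.022)): print(n,onz(T,t(*p),z))
print("gauge",onz(S,(237,167),.01),"gauge top",tri(T,(183,243),S,(231,111)),"needle",onz(T,(181,240),.19),onz(T,(161,271),.19),"oiler",onz(T,(414,240),.12),onz(S,(255,405),.06))
import plant
print(plant.planner.inverse_kinematics([.45,0,.3],[0,1,0,0]))
```

```text
a [0.4518 0.1898 0.2164] [0.1, 0.1] [0.4582 0.0833 0.2095] [0.5, 0.5] 0.10692445157205807 [0.455  0.1365 0.2129]
b [0.4637 0.0269 0.2184] [0.2, 0.2] [ 0.4687 -0.0778  0.2115] [1.2, 1.2] 0.10507767559794917 [ 0.4662 -0.0254  0.2149]
c [ 0.4743 -0.125   0.2118] [0.3, 0.3] [ 0.4801 -0.239   0.2134] [1.1, 1.1] 0.11420520656873759 [ 0.4772 -0.182   0.2126]
row len 0.3193176076022596 yaw 3.9889288671052663 centre [ 0.4661 -0.0236  0.2135]
plate [0.3022 0.2165 0.006 ]
plate [ 0.3376 -0.2845  0.006 ]
crate [0.6283 0.0979 0.06  ]
crate [ 0.6851 -0.0621  0.06  ]
crate [ 0.5432 -0.1081  0.06  ]
crate [0.4891 0.0478 0.06  ]
cr tri (array([ 0.6325, -0.0564,  0.2303]), [12.7, 12.7])
cr tri (array([ 0.6081, -0.1033,  0.1048]), [70.8, 70.8])
cr tri (array([0.5591, 0.0735, 0.0728]), [69.3, 69.3])
bar [0.7209 0.0848 0.022 ]
bar [ 0.7329 -0.0912  0.022 ]
bar [ 0.7633 -0.09    0.022 ]
bar [0.753  0.0875 0.022 ]
gauge [0.478  0.3528 0.01  ] gauge top (array([0.4923, 0.2969, 0.2603]), [8.4, 8.4]) needle [0.5192 0.3189 0.19  ] [0.43   0.3736 0.19  ] oiler [ 0.523  -0.3731  0.12  ] [ 0.5355 -0.4053  0.06  ]
[-0.8846  0.2788  0.9315  2.0859 -0.2843  0.9065 -1.3647]
```

```bash
cat >> h.py <<'E'
YAW=np.radians(4.0); O=np.array([.4664,-.0237])
A=np.array([[np.cos(YAW),-np.sin(YAW)],[np.sin(YAW),np.cos(YAW)]])
TY={'a':.16,'b':0.,'c':-.16}
def W(x,y,z): return [*(O+A@np.array([x,y])),z]
def RK(p): return A.T@(np.array(p[:2])-O)
def down(rel):           # tool y along rack-x turned by rel
    f=np.pi/2+YAW+rel; return [0,np.cos(f/2),np.sin(f/2),0]
def F(manip,n=12):
    f=[]
    for _ in range(n): manip.wait(.02); f.append(manip.observe()["force"])
    f=np.mean(f,0); return np.array([*(A.T@f[:2]),f[2]])
E
python3 - <<'E'
import pickle
from h import *
from plant import manip, gripper_to, planner
np.set_printoptions(precision=3,suppress=True)
d=pickle.load(open("d0.pkl","rb"));T,S=d["top"],d["side"]
t=lambda u,v:(u/3.7+204.6,v/3.7+164.6)
s=lambda u,v:(u/2.7+154.7,v/2.7+139.7)
for a,b in(((388,106),(432,318)),((445,268),(278,365)),((203,172),(362,195)),((262,333),(228,237))): print("cr tri",tri(T,t(*a),S,s(*b)))
gripper_to(0.0,40)
p=manip.observe()["position"]
manip.move_l([p[0],p[1],.42],v=.3)
zt=.21-.022+.073
for k in 'abc':
    y=TY[k]
    manip.move_pose(W(-.06,y,.36),down(0))
    manip.move_l(W(-.045,y,zt),v=.2)
    f0=F(manip); o=[]
    for x in(-.0155,-.0115):
        manip.move_l(W(x,y,zt),v=.04); manip.wait(.3); o.append(F(manip)-f0)
    print(k,f0,*o,RK(manip.observe()["position"]),manip.observe()["time"])
    manip.move_l(W(-.045,y,zt),v=.06); manip.move_l(W(-.06,y,.36),v=.25)
print(manip.observe()["joints"])
E
```

```text
cr tri (array([ 0.685, -0.062,  0.063]), [0.0, 0.0])
cr tri (array([ 0.543, -0.108,  0.064]), [0.3, 0.3])
cr tri (array([0.629, 0.098, 0.06 ]), [0.7, 0.7])
cr tri (array([0.492, 0.049, 0.06 ]), [3.2, 3.2])
a [0.243 0.087 0.276] [-2.78   0.753  0.373] [-2.801  0.569 -0.038] [-0.012  0.16 ] 6.2417
b [0.095 0.159 0.356] [-2.52  -0.179 -0.186] [-2.54   0.837  0.156] [-0.012  0.   ] 11.175
c [-0.088 -0.032  0.167] [-4.926  0.442  3.293] [-5.035  0.054  1.332] [-0.012 -0.16 ] 16.1083
[-0.437  0.168  0.862  1.995 -0.149  1.041  0.564]
```

Tray c feels clearly heavier at about 5.0 N, against 2.8 N for a and 2.5 N for b. I'll pinch the crate's far wall and slide the crate to tray c.

Run:
```python
from h import *
from plant import manip, gripper_to, capture
np.set_printoptions(precision=3,suppress=True)
c0=RK([.5868,-.006]); r0=np.radians(15.6); print(c0)
def wall(x,y,r,z): return W(x+.071*np.cos(r),y+.071*np.sin(r),z)
z=.042+.054
gripper_to(.05)
manip.move_pose(wall(*c0,r0,.36),down(r0))
manip.move_l(wall(*c0,r0,z+.005),v=.25)
print(F(manip,5)); manip.move_l(wall(*c0,r0,z),v=.05)
gripper_to(0,90)
s=manip.observe(); print(s["opening"],s["grasp_force"],F(manip,5))
manip.move_l(wall(.12,c0[1]-.04,0,z),ori=down(0),v=.06); print(F(manip,3),manip.observe()["opening"])
manip.move_l(wall(.12,-.16,0,z),v=.1)
manip.move_l(wall(.092,-.16,0,z),v=.06)
print(F(manip,5),manip.observe()["opening"],manip.observe()["time"])
gripper_to(.05); manip.move_l(wall(.092,-.16,0,.30),v=.25)
manip.move_pose(W(-.06,-.16,.40),down(0))
import pickle
d={}
for n in("top","side"):
    d[n]=capture(n)
pickle.dump(d,open("d1.pkl","wb"))
im=d["top"]["image"]; hsv=cv2.cvtColor(im,cv2.COLOR_RGB2HSV); m=cv2.inRange(hsv,(17,50,130),(35,200,255)); m[:,:200]=0
q=np.array([RK(onz(d["top"],p,.06)) for p in cv2.boxPoints(cv2.minAreaRect(max(cv2.findContours(m,0,2)[0],key=cv2.contourArea)))]);print(q)
a=cv2.resize(d["top"]["image"][140:340,150:450,::-1],(800,533),interpolation=cv2.INTER_CUBIC); cv2.imwrite("pics/t2.png",a)
cv2.imwrite("pics/s2.png",cv2.resize(d["side"]["image"][120:420,130:400,::-1],(540,600)))
print(manip.observe()["time"])
```

```text
[0.121 0.009]
[ 0.204 -0.405  0.007]
0.006494222900400079 88.69318842887878 [-2.828  0.556  4.643]
[1.343 5.09  2.684] 0.007017510222324332
[0.524 1.816 3.781] 0.007087137929710704 24.475
[[ 0.171 -0.07 ]
 [ 0.175 -0.244]
 [ 0.021 -0.242]
 [ 0.017 -0.072]]
26.9917
```

View pics/s2.png

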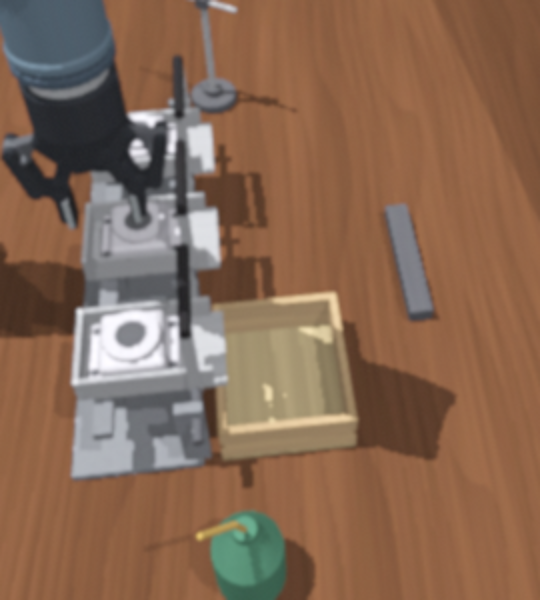

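View pics/t2.png

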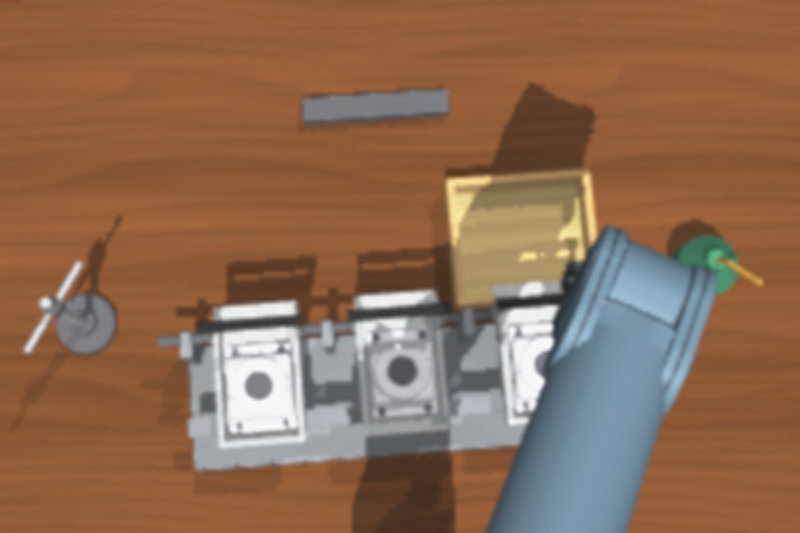

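The crate is square to the rack and abreast of tray c. Its rim corners in the top crop are at (446,178) and (590,170), and the bystanders haven't moved. It reads a few mm too far out, so I'll nudge it in 4 mm and then tip tray c.

Run:
```python
from h import *
from plant import manip, gripper_to, capture
np.set_printoptions(precision=3,suppress=True)
y=-.16; z=.096
manip.move_pose(W(.163,y,.30),down(0)); manip.move_l(W(.163,y,z),v=.25)
gripper_to(0,90); manip.move_l(W(.159,y,z),v=.04); print(F(manip,4))
gripper_to(.05); manip.move_l(W(.163,y,.30),v=.3)
gripper_to(0,40)
manip.move_pose(W(-.06,y,.36),down(0))
def tcp(th,off=-.0215): return W(.11*np.sin(th)+off,y,.10+.11*np.cos(th)-.022+.073)
manip.move_l(tcp(0,-.045),v=.2)
f0=F(manip,6); th=0; log=[]; last=0
while th<1.02:
    th+=.05; manip.move_l(tcp(th),v=.04); manip.wait(.03)
    f=F(manip,2)-f0; log.append((round(th,2),*f.round(1)))
    if np.linalg.norm(f)>15: break
    last=th
print(log,manip.observe()["time"])
manip.wait(.5)
c=capture("side"); cv2.imwrite("pics/s3.png",cv2.resize(c["image"][120:420,130:400,::-1],(540,600)))
open("th","w").write(str(th))
```

```text
[4.341 0.897 6.02 ]
[(0.05, np.float64(-4.7), np.float64(1.5), np.float64(3.9)), (0.1, np.float64(-5.6), np.float64(0.2), np.float64(2.1)), (0.15, np.float64(-4.8), np.float64(-0.5), np.float64(1.0)), (0.2, np.float64(-4.6), np.float64(-0.6), np.float64(1.6)), (0.25, np.float64(-4.4), np.float64(-1.0), np.float64(1.1)), (0.3, np.float64(-4.1), np.float64(-1.6), np.float64(1.2)), (0.35, np.float64(-4.1), np.float64(-1.2), np.float64(1.7)), (0.4, np.float64(-3.8), np.float64(-1.3), np.float64(1.9)), (0.45, np.float64(-3.4), np.float64(-0.3), np.float64(1.7)), (0.5, np.float64(-3.2), np.float64(-0.3), np.float64(1.9)), (0.55, np.float64(-3.3), np.float64(-0.8), np.float64(1.3)), (0.6, np.float64(-1.5), np.float64(-0.4), np.float64(0.7)), (0.65, np.float64(-0.0), np.float64(0.6), np.float64(-0.6)), (0.7, np.float64(-0.1), np.float64(0.5), np.float64(-0.1)), (0.75, np.float64(0.0), np.float64(0.6), np.float64(-0.5)), (0.8, np.float64(-0.4), np.float64(0.5), np.float64(-0.3)), (0.85, np.float64(-0.7), np.float64(0.3), np.float64(-0.8)), (0.9, np.float64(-0.3), np.float64(0.8), np.float64(0.1)), (0.95, np.float64(-3.7), np.float64(-0.6), np.float64(-1.2)), (1.0, np.float64(-13.3), np.float64(0.3), np.float64(7.5))] 40.8083
```

View pics/s3.png

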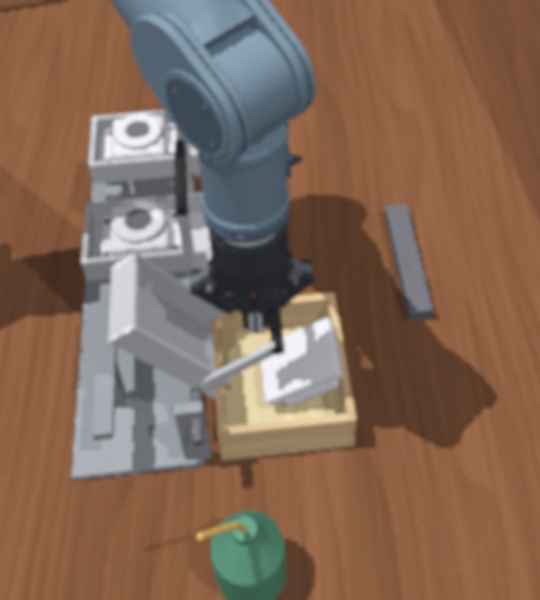

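Tray c is tipped to its stop, empty, and the casting lies in the crate at about (302,365). I'll now let the tray down gently.

Run:
```python
from h import *
from plant import manip, capture
np.set_printoptions(precision=3,suppress=True)
y=-.16
def tcp(th,off=-.0215): return W(.11*np.sin(th)+off,y,.10+.11*np.cos(th)-.022+.073)
for th in np.arange(.93,-.01,-.08): manip.move_l(tcp(th),v=.05)
manip.move_l(tcp(0,-.05),v=.04); print(F(manip,4))
manip.move_l(W(-.06,y,.36),v=.25)
manip.move_pose(W(-.06,.0,.42),down(0)); manip.wait(.3)
a=capture("side")["image"][120:420,130:400,::-1]; b=capture("top")["image"][140:340,150:450,::-1]
b=cv2.resize(b,(480,320)); a=cv2.resize(a,(300,333))[:320]
cv2.imwrite("pics/f.png",np.hstack([a,b])); print(manip.observe()["time"])
```

```text
[-0.056  0.325  0.093]
48.0667
```

View pics/f.png

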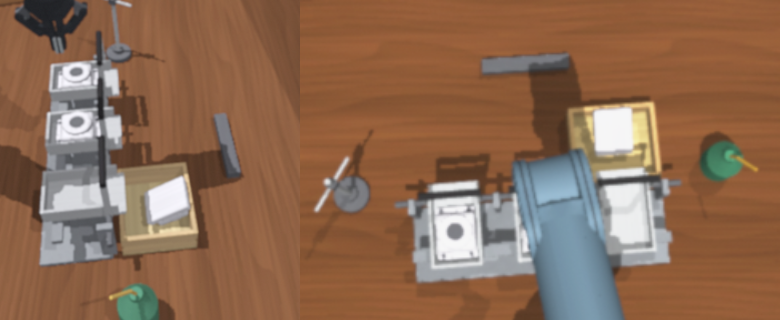

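Tray c is level and empty at (82,195) in the left half. The casting is in the crate at (168,200), the light castings are still in trays a and b, and the bystanders are where they were.

```bash
python3 -c "
from plant import manip
print(manip.job_done())"
```

```text
the job is handed in; nothing more can be done
None
```

The heavy casting was in tray c; it now lies in the crate in front of that tray, tray c is back level, the light castings are still in trays a and b, nothing else was moved, and the job was handed in at about 48 s.

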